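# Let the whistle out of the lost property hopper without slamming its lid

## Robot

A 7-joint arm with a two-finger parallel gripper is mounted at the origin on the work surface. World frame = base frame: x ahead of the robot, y to its left, z up, the work surface at z = 0. Lengths are in m, angles in degrees, forces in N, time in s.
With the tool pointing down it reaches from about 0.425 to 0.875 m from the base axis. Payload 4.7 kg.
Tool frame: the origin (TCP) lies midway between the tips of the shut fingers; the grasp point (between the pads) lies env.grip_point_offset behind it (env.grip_point_offset is the distance from the TCP to the grasp point, in m); z points along the fingers, y is the line along which they close (so a half turn about z gives the same grasp; the last joint's range is limited). The gripper opens to 87 mm and grips with 3 to 60 N. Pads are 19 mm wide; open, the fingers measure 117 mm over their backs; the gripper's body (75 mm by 190 mm) begins 51 mm behind the grasp point.
Start: joints at [64.463, 18.392, -4.016, 83.108, 1.295, 78.541, -3.26], TCP at [0.288, -0.583, 0.201] pointing down, gripper open.
Joint ranges: [-163.93, 163.93], [-17.29, 119.83], [-79.2, 71.16], [3.27, 140.29], [-89.18, 269.18], [5.43, 117.66], [-154.24, 154.24]. Speed limits (degrees/s): [147.25, 147.25, 180, 180, 180, 180, 180].

## Interface

Orientations are given as [roll, pitch, yaw] about the fixed x, y, z axes, in that order (R = Rz(yaw) Ry(pitch) Rx(roll)).
In Python, from cell import env gives the robot as it stands.
- The arm moves only by the shell command python3 -m creep 'ROWS' [FORCE]. ROWS is a JSON object of lists of equal length, an entry for each row: "translation": the shift along the tool's x, y, z in units of 0.08 m (1.0 is 0.08 m), a list of three; "turn": the turn, a rotation vector about the tool's x, y, z in units of 180 degrees (1.0 is 180 degrees), a list of three; "grip": the opening, from 0 (shut) to 1 (fully open). In form: {"translation": [[x, y, z], ...], "turn": [[ax, ay, az], ...], "grip": [grip, ...]}. A call has 1 to 5 rows; each row shifts and turns the commanded pose from where the row before left it, along the tool's axes as they then stand; what a row does not reach is not made up. A row lasts 1/8 s, in which the tool goes at most 62.5 mm and 10.7 degrees, less where a joint would pass 70% of its speed; a pose out of reach is approached as far as the arm can. A call with a number of a shift or a turn outside -1 to 1 is refused whole. A call with a gripper value outside its range is refused whole. The fingers move at their own pace and stop on an object; FORCE is the grip in N (left out, the last holds). Time passes only in rows, so rows that do not move let the fingers close. It gives the time, the measured TCP pose, the force, the opening and the grip force at its end, in the units of the state.
- env.get_obs(): the state, without advancing time (a new reading comes with each control period).
- env.read_camera(name): name is "side" or "top" or "wrist"; returns a dict with "frame" (384x512x3 uint8, red, green, blue), "z_map" (384x512 float32, m along the optical axis (not along the pixel's ray), 0 where there is no reading), "K" (3x3 intrinsics, pixels), "rvec" (rotation vector, rad) and "tvec" (3), from world to camera coordinates, as OpenCV has them. Camera axes: x right, y down, z forward; pixel columns grow to the right and rows downward; lengths in m; the calibration is good to about 2 mm. A picture is of the moment at which its call begins.
- env.sign_off(): hands the job in; it is judged then, once.
The state is a dict: "time_s": time; "qpos": joint angles; "joint_velocities": joint speeds; "effort": joint torques, N m; "tool_pos": TCP position; "tool_rot": TCP orientation; "force": force on the tool from outside, world axes, zero at the start; "wrist_torque": the same for the moment, N m; "grip_width": finger opening in m; "grasp_force": force on a finger pad.
Only numpy, scipy, OpenCV 4.12 (cv2) and the standard library are available. Lean on these libraries where they do the work, as an engineer would, in place of code of your own. Each camera call takes 0.05 s, during which the arm holds its last target. There are 200 camera calls.

## Task

With a fingertip, press the lever at the side of the lost property hopper all the way down so that its lid lifts, and keep it down until the whistle has rolled out into the tray. Then ease the lever back up slowly, so that the lid comes down shut without slamming, and take the hand away. Touch only the lever: do not touch the lid or the whistle, and leave the vise and the other lost things where they are.

Things in the scene. Friction and masses are not known exactly. Their poses are not given: they have to be found in the camera images.
- hopper: Plywood hopper fixed to the worktop, open on top: x -65 to +62 mm, 90 mm wide, 145 high, its floor sloping down to a mouth at the +x end. Before the mouth its tray: x +62 to +172 mm, 120 wide, walls 30 high, floor 6 mm above the worktop. Origin on the worktop under the box; x points to the tray, z up; the lever stands off the -y side.
- lever (a joint): Turn of lever and lid, fixed on one level shaft along the hopper's y at its x +30, z 125 mm. 0 = lever up, lid shut; grows as the paddle is pressed, to a hard stop at 0.70 rad (lid fully up). A spring returns it: 2 to 3.5 N at the paddle all along. Let go, the lid slams in 0.2 s; brought back over 2 s or more it is gentle. The last few mm it may close by itself.
- lever_pad (a point): Middle of the top of the lever's steel paddle (42 mm along the arm, 40 wide, 8 thick), 100 mm from the shaft on the side away from the tray, 90 mm to -y of the hopper's middle. Up, it is about 163 mm above the worktop; at the stop 95 mm, straight below within 3 mm (halfway 6 mm farther from the tray). It slopes 0.35 rad at both ends; when up, its outer end is the higher.
- lid_edge (a point): Middle of the free lower edge of the lid, a thin aluminium flap 76 mm wide and 95 mm long that hangs from the shaft over the mouth. Shut, it is 37 mm above the worktop. It swings outward and up over the tray by as much as the lever turns. Not to be touched.
- whistle_center (a point): Centre of the loose carved pine whistle, a round stick 60 mm long, 22 mm across with a thinner mouthpiece, lying crosswise on the hopper's floor behind the lid. With the lid up it rolls out into the tray by itself in about a second; there its centre is some 17 mm above the worktop. Not to be touched.
- vise: Small cast green bench vise fixed to the worktop, about 130 mm long, 85 mm wide and 85 mm high. Origin under its middle. Bystander.
- boat: Wooden toy boat hull, 100 mm long, 44 mm wide, 26 mm high with a 20 mm mast stub. Origin under its middle, bow to +x. Loose bystander.
- protractor: Orange plastic half-round protractor lying flat, 100 mm by 50 mm, 4 mm thick. Origin on its underside in the middle. Loose bystander.
- disc: Chrome key ring disc, 36 mm across and 4 mm thick, with a small wire ring, lying flat. Origin under the disc's middle. Loose bystander.
- whistle: The same whistle as a body; its origin is the same centre point, its y axis runs along the stick.

How it is judged:
By the outcome, as a careful person would: the job done as asked, in the order asked, and still so for the second after the job is handed in, with the robot touching nothing.
It also fails if it takes over 45 s, if anything falls off the work surface, if the arm or the gripper's body presses on something with over 40 N, if the wrist force passes 120 N, or if a joint passes its speed limit or range.

## Working session

There is one attempt and no reset: what is moved stays moved. The work goes in short steps, Python scripts to look and compute and a shell command to move; the robot and the scene stay as the last step left them, time stands still between calls to the robot, and variables do not carry over. Pictures are saved under pics/ and viewed, at most 10 in all, crops included, and the job is handed in when it is done.

```bash
mkdir -p pics
cat > h.py <<'E'
import numpy as np,cv2
from cell import env
def cam(n):
    c=env.read_camera(n); R,_=cv2.Rodrigues(np.array(c["rvec"],float)); t=np.array(c["tvec"],float).ravel()
    z=c["z_map"]; K=np.array(c["K"]); v,u=np.mgrid[:z.shape[0],:z.shape[1]]
    P=np.stack([(u-K[0,2])/K[0,0]*z,(v-K[1,2])/K[1,1]*z,z],-1)
    W=(P-t)@R   # world points
    W[z==0]=np.nan
    return c["frame"],W,K,R,t
def save(n,f): cv2.imwrite("pics/"+n+".png",cv2.cvtColor(f,cv2.COLOR_RGB2BGR))
E
python3 - <<'E'
from h import *
fs=[]
for n in("top","side"):
    f,W,K,R,t=cam(n); fs.append(f); np.savez(n+"0.npz",f=f,W=W,K=K,R=R,t=t); print(n,-R.T@t)
save("top0",fs[0]);save("side0",fs[1])
o=env.get_obs();print(o["time_s"],o["tool_pos"],o["tool_rot"],o["force"],env.grip_point_offset)
E
```

```text
top [0.40280642 0.083967   0.99066456]
side [ 0.07247662 -0.45870448  0.53951932]
0.1 [ 0.28819048 -0.58201976  0.19966824] [-1.79900971e+02  4.42081133e-03  2.63498358e+01] [-0.21085854 -0.79118777 -0.24364545] 0.0187
```

View pics/top0.png

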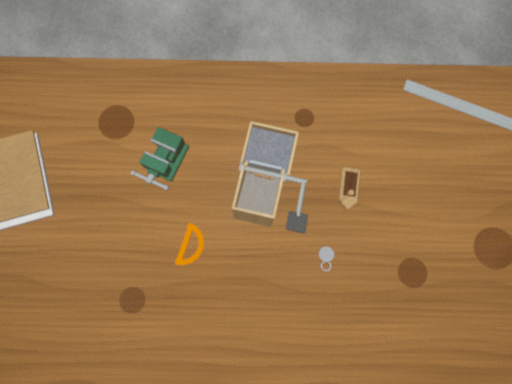

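View pics/side0.png

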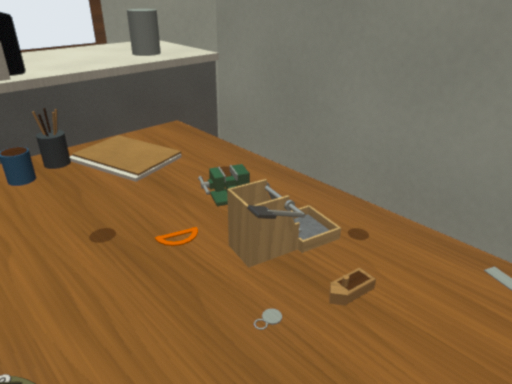

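The top view shows the paddle as a dark square at about (297,222). The hopper box is around (262,190), with the tray up-image at (270,148), the disc at (326,255) and the boat at (350,187). In the side view the paddle is at about (262,211). Next I'll measure it.

Run:
```python
from h import *
rays={}
for n,(u,v) in (("top",(297,222)),("side",(262,211))):
    d=np.load(n+"0.npz");f,W,K,R,t=[d[k] for k in("f","W","K","R","t")]
    hsv=cv2.cvtColor(f,cv2.COLOR_RGB2HSV)
    m=((hsv[...,2]<90)&(hsv[...,1]<110)).astype(np.uint8)
    _,lab,st,c=cv2.connectedComponentsWithStats(m)
    k=lab[v,u];M=lab==k
    p=W[M];p=p[~np.isnan(p[:,0])]
    print(n,k,st[k],c[k],"med",np.nanmedian(p,0),"min",p.min(0),"max",p.max(0), W[v,u])
    cnt=cv2.findContours(M.astype(np.uint8),0,2)[0][0];print(cv2.boxPoints(cv2.minAreaRect(cnt)).round(1).tolist())
    ray=R.T@np.linalg.inv(K)@np.array([*c[k],1]);rays[n]=(-R.T@t,ray/np.linalg.norm(ray))
(a,r),(b,s)=rays["top"],rays["side"]
x=np.linalg.lstsq(np.c_[r,-s],b-a,rcond=None)[0];print("tri",a+x[0]*r,b+x[1]*s)
d=np.load("top0.npz");W=d["W"]
# box: points above 0.13 ; tray walls
for (u,v) in((251,124),(297,131),(272,222),(235,213),(268,150),(260,195),(262,178),(300,182),(300,200),(280,172),(326,255),(350,187),(190,245),(165,155)): print((u,v),W[v,u].round(4),d["f"][v,u])
```

```text
top 0 [     0      0    512    384 196414] [255.58311017 191.53216166] med [ 0.60466863  0.06795087 -0.00097227] min [ 0.1686084  -1.14536232 -0.76998057] max [1.71398922 1.25626805 0.17250618] [ 0.512724   -0.01199773  0.16255954]
[[-0.0, 0.0], [511.0, 0.0], [511.0, 383.0], [0.0, 383.0]]
side 34 [247 205  55  14 289] [264.87543253 212.43598616] med [ 0.511005   -0.02201198  0.163129  ] min [ 0.48986758 -0.03556803  0.11265755] max [0.59978953 0.03265088 0.17079357] [ 0.50965684 -0.01720409  0.16496364]
[[245.6999969482422, 214.6999969482422], [248.0, 203.0], [301.5, 213.6999969482422], [299.1000061035156, 225.39999389648438]]
tri [0.58908196 0.070346   0.087766  ] [0.59795389 0.06308367 0.08970591]
(251, 124) [0.7683 0.0825 0.0299] [191 170 130]
(297, 131) [ 0.7641 -0.033  -0.0026] [178 146 102]
(272, 222) [0.5221 0.0337 0.0859] [144 108  72]
(235, 213) [0.5396 0.1145 0.0943] [130 106  75]
(268, 150) [0.7116 0.0396 0.003 ] [137 143 150]
(260, 195) [0.5869 0.0598 0.0601] [164 157 153]
(262, 178) [0.6312 0.055  0.0412] [157 153 143]
(300, 182) [ 0.6033 -0.0233  0.1261] [162 155 147]
(300, 200) [ 0.5604 -0.0204  0.147 ] [175 179 170]
(280, 172) [0.6349 0.0162 0.0857] [138 129 116]
(326, 255) [ 0.4568 -0.098   0.0032] [173 176 178]
(350, 187) [ 0.6159 -0.1542  0.0271] [94 63 40]
(190, 245) [ 0.4764  0.2223 -0.0019] [170 125  75]
(165, 155) [0.6779 0.2801 0.0596] [ 73 124  92]
```

Run:
```python
from h import *
d=np.load("top0.npz");f,W,K,R,t=[d[k] for k in("f","W","K","R","t")]
print(f[222,297],f[215,297],f[230,297])
g=f.astype(int).max(-1)
m=(g<100)&(W[...,2]>0.14);m[:, :280]=0;m[:,315:]=0
p=W[m];print(len(p),p.mean(0),np.median(p,0))
r=cv2.minAreaRect(p[:,:2].astype(np.float32)*1000);print("paddle",r)
v,u=np.nonzero(m);cen=np.array(cv2.minAreaRect(np.c_[u,v].astype(np.float32))[0]);print(cen)
s=np.load("side0.npz");fs,Ws=s["f"],s["W"]
ms=(fs.astype(int).max(-1)<75)&(Ws[...,2]>0.14)&(Ws[...,0]<0.56);ps=Ws[ms];print("side",len(ps),ps.mean(0),ps.min(0),ps.max(0))
vs,us=np.nonzero(ms);cs=[us.mean(),vs.mean()];print(cs)
ry=lambda K,R,t,c:(-R.T@t,R.T@np.linalg.inv(K)@np.array([*c,1]))
(a,q),(b,w)=ry(K,R,t,cen),ry(s["K"],s["R"],s["t"],cs)
x=np.linalg.lstsq(np.c_[q,-w],b-a,rcond=None)[0];print("tri",a+x[0]*q,b+x[1]*w)
# rim and tray
for nm,mm in(("rim",(W[...,2]>.135)&(W[...,2]<.155)&(g>110)),("tray",(W[...,2]>.022)&(W[...,2]<.036)&(W[...,0]>.64))):
    mm=mm.copy();mm[:,:230]=0;mm[:,298:]=0
    q=W[mm];print(nm,len(q),cv2.minAreaRect(q[:,:2].astype(np.float32)*1000),q[:,2].mean())
save("crop_top",cv2.resize(f[110:270,180:380],(800,640))[:600])
```

```text
[97 97 95] [149 153 156] [99 98 93]
178 [ 0.51146913 -0.0095072   0.1637544 ] [ 0.51063838 -0.00849145  0.16410737]
paddle ((512.9415893554688, -10.927545547485352), (34.72201919555664, 36.666015625), 77.42815399169922)
[296.51925659 221.90385437]
side 1220 [0.4870832  1.07992633 0.26202951] [ 0.39112106 -0.03556803  0.14006815] [0.54974568 1.34404381 0.40567111]
[np.float64(52.85819672131147), np.float64(77.29672131147541)]
tri [0.47312066 0.02329233 0.46179277] [0.23803473 0.08647373 0.4232893 ]
rim 379 ((574.5752563476562, 48.8982048034668), (136.14739990234375, 96.95881652832031), 78.31580352783203) 0.14381659156054294
tray 333 ((709.0462646484375, 37.91271209716797), (120.85418701171875, 110.98530578613281), 77.70364379882812) 0.02860696109082002
```

View pics/crop_top.png

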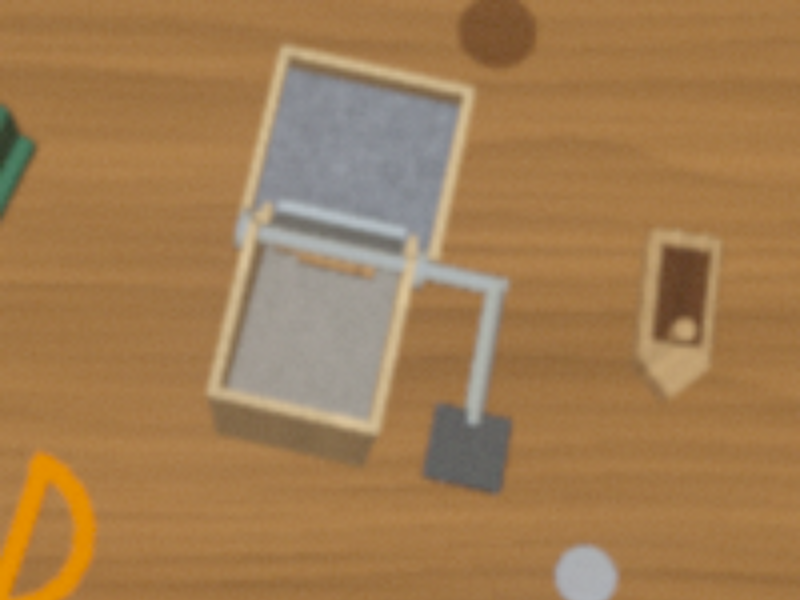

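The close-up shows the paddle square, with the hopper's x axis at yaw of about -12.3°. The tray-based prediction puts the paddle at (0.507,-0.010), and the direct measurement gives (0.512,-0.010,0.163); z matches the text. I'll shut the gripper, raise it and turn the tool so its x lies along the hopper's x.

```bash
python3 -m creep '{"translation":[[0,0,-0.1],[0,0,-0.1],[0,0,-0.1],[0,0,-0.1],[0,0,0]],"turn":[[0,0,0.0537],[0,0,0.0537],[0,0,0.0537],[0,0,0.0537],[0,0,0]],"grip":[0,0,0,0,0]}' 20
cat > go.py <<'E'
import sys
from h import *
from scipy.spatial.transform import Rotation as Ro
o=env.get_obs();R=Ro.from_euler("xyz",o["tool_rot"],degrees=True)
T=np.array([float(x) for x in sys.argv[1:4]])
print(o["time_s"],o["tool_pos"].round(4) if hasattr(o["tool_pos"],"round") else o["tool_pos"],o["tool_rot"],"F",o["force"],"w",o["grip_width"])
print("units total",(R.inv().apply(T-np.array(o["tool_pos"]))/0.08).round(3))
E
python3 go.py 0.511 -0.010 0.2
```

```text
time_s: 0.72
tool_pos: [0.2885, -0.5826, 0.2329]
tool_rot: [180.0, -0.0, -12.2]
force: [-0.1, 0.4, 0.1]
grip_width: 0.045
grasp_force: 0.0
0.725 [ 0.2885 -0.5826  0.2329] [ 1.79967890e+02 -1.15111784e-02 -1.22093080e+01] F [-0.05804031  0.39111905  0.0801486 ] w 0.04499759831027098
units total [ 1.204 -7.585  0.407]
```

```bash
python3 -m creep '{"translation":[[0.08,-0.5,0],[0.08,-0.5,0],[0.08,-0.5,0],[0.08,-0.5,0],[0.08,-0.5,0]],"turn":[[0,0,0],[0,0,0],[0,0,0],[0,0,0],[0,0,0]],"grip":[0,0,0,0,0]}' 
python3 -m creep '{"translation":[[0.08,-0.5,0],[0.08,-0.5,0],[0.08,-0.5,0],[0.08,-0.5,0],[0.08,-0.5,0]],"turn":[[0,0,0],[0,0,0],[0,0,0],[0,0,0],[0,0,0]],"grip":[0,0,0,0,0]}' 
python3 -m creep '{"translation":[[0.08,-0.5,0],[0.08,-0.5,0],[0.08,-0.5,0],[0.08,-0.5,0],[0,0,0]],"turn":[[0,0,0],[0,0,0],[0,0,0],[0,0,0],[0,0,0]],"grip":[0,0,0,0,0]}' 
python3 go.py 0.511 -0.010 0.2
```

```text
time_s: 1.35
tool_pos: [0.3625, -0.3924, 0.232]
tool_rot: [-180.0, 0.0, -12.1]
force: [0.7, -0.6, -0.4]
grip_width: 0.0015
grasp_force: 0.0
time_s: 1.98
tool_pos: [0.4363, -0.204, 0.232]
tool_rot: [180.0, 0.0, -12.1]
force: [0.2, -1.0, 0.4]
grip_width: 0.0003
grasp_force: 0.0
time_s: 2.6
tool_pos: [0.4958, -0.0505, 0.2321]
tool_rot: [-179.9, 0.0, -11.7]
force: [-0.2, -1.2, 0.7]
grip_width: 0.0005
grasp_force: 0.0
2.6 [ 0.4958 -0.0505  0.2321] [-1.79933041e+02  4.03859711e-02 -1.17426013e+01] F [-0.15991445 -1.20093915  0.65362968] w 0.0005346134151096785
units total [ 0.083 -0.534  0.402]
```

Next I'll move over the paddle at about z = 0.20 and check with the wrist and side cameras.

```bash
python3 -m creep '{"translation":[[0.03,-0.27,0.1],[0.05,-0.26,0.1],[0,0,0.1],[0,0,0.1],[0,0,0]],"turn":[[0,0,0],[0,0,0],[0,0,0],[0,0,0],[0,0,0]],"grip":[0,0,0,0,0]}' 
python3 go.py 0.511 -0.010 0.19
python3 - <<'E'
from h import *
f1,W,K,R,t=cam("wrist"); f2=cam("side")[0]
save("c1",np.hstack([cv2.resize(f1,(400,300)),cv2.resize(f2[140:290,180:380],(400,300))]))
E
```

```text
time_s: 3.22
tool_pos: [0.5099, -0.016, 0.1997]
tool_rot: [179.9, 0.1, -12.4]
force: [-0.6, -0.2, 0.1]
grip_width: 0.0004
grasp_force: 0.0
3.225 [ 0.5099 -0.016   0.1997] [ 1.79949655e+02  9.75468060e-02 -1.24043664e+01] F [-0.63109185 -0.18285986  0.07827772] w 0.00038072625003830675
units total [-0.002 -0.076  0.121]
```

View pics/c1.png

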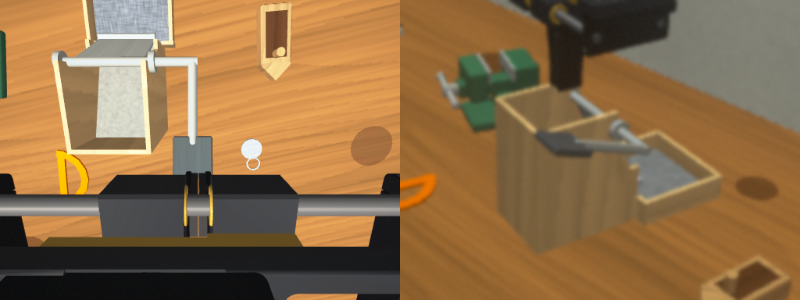

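The wrist view shows the paddle at about (192,155), with the shut fingertips about 8 px to its right, matching a y offset of roughly -6 mm. In the side crop the fingertip at (566,85) is just above the paddle at (565,143). I'll check the numbers from the wrist depth and by ray triangulation.

Run:
```python
from h import *
f,W,K,R,t=cam("wrist")
hsv=cv2.cvtColor(f,cv2.COLOR_RGB2HSV)
m=(W[...,2]>.145)&(W[...,2]<.185)&(W[...,1]<0.02)&(W[...,1]>-.05)&(W[...,0]<.535)&(W[...,0]>.47)
p=W[m];print(len(p),p.min(0),p.max(0),p.mean(0))
a=np.deg2rad(-12.3);ex=np.array([np.cos(a),np.sin(a)]);ey=np.array([-ex[1],ex[0]])
for q in(p[:,:2]@ex,p[:,:2]@ey): print("extent",np.percentile(q,[1,99]))
o=env.get_obs()["tool_pos"];print("tcp",np.array(o)[:2]@ex,np.array(o)[:2]@ey)
c=np.array([0.511,-0.010,0.163])
for n in("wrist","side","top"):
    if n=="wrist": k,r,tt=K,R,t
    else: d=np.load(n+"0.npz");k,r,tt=d["K"],d["R"],d["t"]
    print(n,cv2.projectPoints(c[None],cv2.Rodrigues(r)[0],tt,k,None)[0].ravel(),cv2.projectPoints(np.array(o)[None],cv2.Rodrigues(r)[0],tt,k,None)[0].ravel())
```

```text
2357 [ 0.49492171 -0.03491408  0.15416053] [0.5349927  0.01065513 0.1712496 ] [ 0.51687397 -0.01234873  0.16338052]
extent [0.49009023 0.52492895]
extent [0.07847001 0.11778007]
tcp 0.5023178388583431 0.09395202835178526
wrist [245.81921663 205.72567953] [252.14504121 222.09733723]
side [259.75312548 210.1433007 ] [262.11162225 192.85003061]
top [296.03327433 222.81572389] [300.99664822 220.4035742 ]
```

The paddle's centre is at about (0.503, 0.098) in the rotated axes and the TCP is at (0.502, 0.094), so I'll shift 4 mm along tool -y and go down to just above contact.

```bash
python3 -m creep '{"translation":[[0,-0.05,0.1],[0,0,0.1],[0,0,0.1],[0,0,0.05],[0,0,0.05]],"turn":[[0,0,0],[0,0,0],[0,0,0],[0,0,0],[0,0,0]],"grip":[0,0,0,0,0]}' 
python3 -m creep '{"translation":[[0,0,0.05],[0,0,0.05],[0,0,0.05],[0,0,0.05],[0,0,0.05]],"turn":[[0,0,0],[0,0,0],[0,0,0],[0,0,0],[0,0,0]],"grip":[0,0,0,0,0]}'
```

```text
time_s: 4.0
tool_pos: [0.5116, -0.0106, 0.1683]
tool_rot: [180.0, 0.0, -12.3]
force: [0.1, 0.5, -0.2]
grip_width: 0.0004
grasp_force: 0.0
time_s: 4.62
tool_pos: [0.5116, -0.0106, 0.1484]
tool_rot: [180.0, -0.0, -12.3]
force: [-0.9, -0.7, -0.6]
grip_width: 0.0003
grasp_force: 0.0
```

Run:
```python
from h import *
print(env.get_obs()["force"])
f1=cam("wrist")[0]; f2=cam("side")[0]
save("c2",np.hstack([cv2.resize(f1,(400,300)),cv2.resize(f2[140:290,180:380],(400,300))]))
```

```text
[-0.94559196 -0.71123083 -0.63088838]
```

View pics/c2.png

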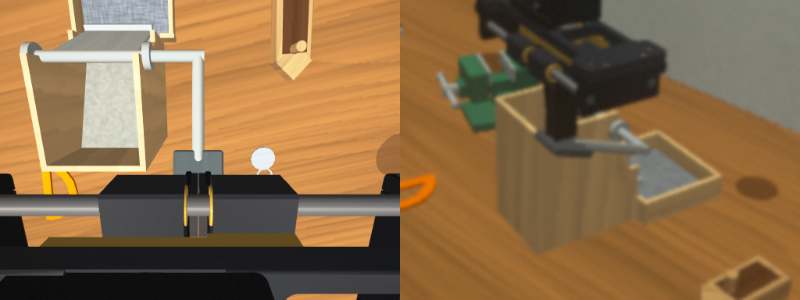

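The paddle is centred under the fingertip and beginning to go down, and the lid is lifting slightly. I'll carry on down.

```bash
python3 -m creep '{"translation":[[0,0,0.05],[0,0,0.05],[0,0,0.05],[0,0,0.05],[0,0,0.05]],"turn":[[0,0,0],[0,0,0],[0,0,0],[0,0,0],[0,0,0]],"grip":[0,0,0,0,0]}' 
python3 -m creep '{"translation":[[0,0,0.05],[0,0,0.05],[0,0,0.05],[0,0,0.05],[0,0,0.025]],"turn":[[0,0,0],[0,0,0],[0,0,0],[0,0,0],[0,0,0]],"grip":[0,0,0,0,0]}'
```

```text
time_s: 5.35
tool_pos: [0.5115, -0.0105, 0.1284]
tool_rot: [180.0, 0.0, -12.3]
force: [-1.7, 0.5, 1.1]
grip_width: 0.0006
grasp_force: 1.1
time_s: 5.98
tool_pos: [0.5113, -0.0105, 0.1103]
tool_rot: [180.0, 0.0, -12.3]
force: [-0.6, 0.9, 1.6]
grip_width: 0.0003
grasp_force: 1.3
```

```bash
python3 -m creep '{"translation":[[0,0,0.025],[0,0,0.025],[0,0,0.025],[0,0,0.025],[0,0,0]],"turn":[[0,0,0],[0,0,0],[0,0,0],[0,0,0],[0,0,0]],"grip":[0,0,0,0,0]}' 
python3 -m creep '{"translation":[[0,0,0.0125],[0,0,0.0125],[0,0,0]],"turn":[[0,0,0],[0,0,0],[0,0,0]],"grip":[0,0,0]}'
```

```text
time_s: 6.6
tool_pos: [0.5115, -0.0105, 0.1025]
tool_rot: [180.0, 0.0, -12.3]
force: [-2.2, 0.1, 3.6]
grip_width: 0.0006
grasp_force: 1.6
time_s: 6.98
tool_pos: [0.5116, -0.0106, 0.1006]
tool_rot: [180.0, -0.0, -12.3]
force: [-2.1, -0.1, 2.8]
grip_width: 0.0004
grasp_force: 1.6
```

```bash
python3 -m creep '{"translation":[[0,0,0.0125],[0,0,0.0125],[0,0,0]],"turn":[[0,0,0],[0,0,0],[0,0,0]],"grip":[0,0,0]}' 
python3 -m creep '{"translation":[[0,0,0.0125],[0,0,0]],"turn":[[0,0,0],[0,0,0]],"grip":[0,0]}'
python3 - <<'E'
from h import *
f1=cam("top")[0]; f2=cam("side")[0]
save("c3",np.hstack([cv2.resize(f1[110:260,180:380],(400,300)),cv2.resize(f2[140:290,180:380],(400,300))]))
E
```

```text
time_s: 7.35
tool_pos: [0.5117, -0.0106, 0.0986]
tool_rot: [180.0, -0.0, -12.3]
force: [-1.7, -0.3, 2.6]
grip_width: 0.0003
grasp_force: 1.6
time_s: 7.6
tool_pos: [0.5117, -0.0106, 0.0976]
tool_rot: [180.0, -0.0, -12.3]
force: [-1.8, 0.5, 2.2]
grip_width: 0.0007
grasp_force: 1.6
```

View pics/c3.png

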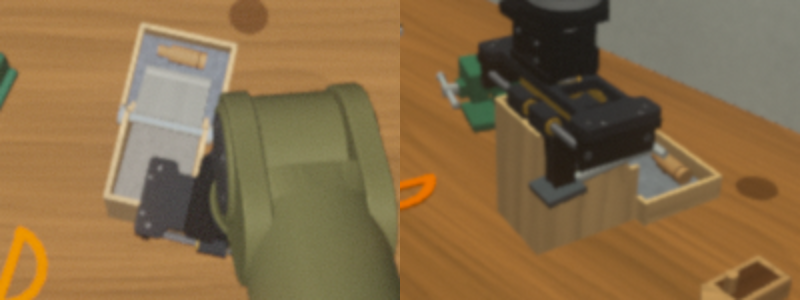

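The whistle (183,55 in the top crop) has already rolled out to the far end of the tray. The hard stop hasn't shown in the force yet, so I'll press on in small steps.

```bash
python3 -m creep '{"translation":[[0,0,0.0125],[0,0,0]],"turn":[[0,0,0],[0,0,0]],"grip":[0,0]}' 
python3 -m creep '{"translation":[[0,0,0.0125],[0,0,0]],"turn":[[0,0,0],[0,0,0]],"grip":[0,0]}'
```

```text
time_s: 7.95
tool_pos: [0.5118, -0.0106, 0.0967]
tool_rot: [180.0, -0.0, -12.3]
force: [-0.8, 0.7, 2.7]
grip_width: 0.0007
grasp_force: 1.6
time_s: 8.2
tool_pos: [0.5119, -0.0106, 0.0957]
tool_rot: [180.0, -0.0, -12.3]
force: [-1.6, 0.2, 3.6]
grip_width: -0.0001
grasp_force: 1.6
```

```bash
python3 -m creep '{"translation":[[0,0,0.0125],[0,0,0]],"turn":[[0,0,0],[0,0,0]],"grip":[0,0]}' 
python3 -m creep '{"translation":[[0,0,0.0125],[0,0,0]],"turn":[[0,0,0],[0,0,0]],"grip":[0,0]}'
```

```text
time_s: 8.45
tool_pos: [0.5119, -0.0106, 0.0947]
tool_rot: [-180.0, -0.0, -12.3]
force: [-0.1, -0.3, 3.0]
grip_width: 0.0004
grasp_force: 1.6
time_s: 8.7
tool_pos: [0.5119, -0.0106, 0.0937]
tool_rot: [-180.0, -0.0, -12.3]
force: [-0.0, -0.1, 2.9]
grip_width: 0.0005
grasp_force: 1.6
```

```bash
python3 -m creep '{"translation":[[0,0,0.0125],[0,0,0]],"turn":[[0,0,0],[0,0,0]],"grip":[0,0]}' 
python3 -m creep '{"translation":[[0,0,0.0125],[0,0,0]],"turn":[[0,0,0],[0,0,0]],"grip":[0,0]}'
python3 - <<'E'
from h import *
f,W,K,R,t=cam("side"); save("c4",cv2.resize(f[160:260,200:350],(750,500),interpolation=cv2.INTER_CUBIC))
for (u,v) in ((250,232),(255,237),(265,238),(272,232)): print(u,v,f[v,u],W[v,u].round(4))
E
```

```text
time_s: 8.95
tool_pos: [0.512, -0.0107, 0.0927]
tool_rot: [-180.0, -0.1, -12.3]
force: [1.2, -0.8, 3.6]
grip_width: 0.0007
grasp_force: 1.5
time_s: 9.2
tool_pos: [0.5119, -0.0106, 0.0917]
tool_rot: [-180.0, -0.0, -12.3]
force: [2.1, -0.1, 3.7]
grip_width: 0.0007
grasp_force: 1.5
250 232 [88 87 80] [0.5028 0.0067 0.1106]
255 237 [81 85 85] [ 0.4998 -0.0103  0.1093]
265 238 [79 83 81] [ 0.509  -0.0275  0.1117]
272 232 [103  90  72] [ 0.5363 -0.0187  0.1082]
```

View pics/c4.png

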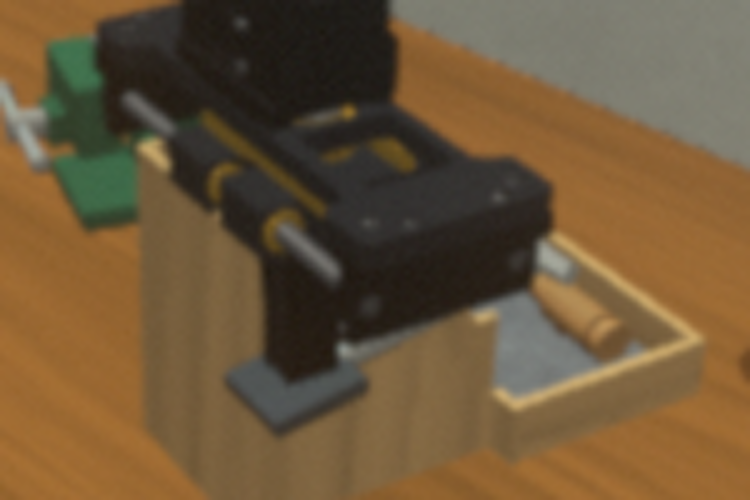

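The paddle (crop ~(295,390)) is still at z of about 0.11, so it is not yet at the stop, and the gripper body hangs over the hopper rim. I'll check the clearance and the tip position before going lower.

Run:
```python
from h import *
f,W,K,R,t=cam("side");o=np.array(env.get_obs()["tool_pos"])
pr=lambda c:cv2.projectPoints(np.array(c,float)[None],cv2.Rodrigues(R)[0],t,K,None)[0].ravel()
u=pr(o);print("tcp crop px",(u-[200,160])*5)
for z in(.095,.10,.105,.11,.115):print(z,(pr([.5117,-.0105,z])-[200,160])*5)
g=f.astype(int).max(-1)
a=np.deg2rad(-12.3);ex=np.array([np.cos(a),np.sin(a),0]);ey=np.array([-ex[1],ex[0],0]);O=np.array([.5947,.0628,0])
H=np.stack([(W-O)@ex,(W-O)@ey,W[...,2]],-1)*1000
for (cx,cy) in((240,380),(260,400),(280,420),(310,405),(350,385),(300,370),(290,360),(345,335),(345,320),(400,310),(480,290),(430,330),(360,352),(440,325),(150,152),(190,190),(240,230),(480,318)):
    v,w=160+cy//5,200+cx//5;print((cx,cy),f[v,w],H[v,w].round(1))
```

```text
tcp crop px [298.17156723 411.39930223]
0.095 [297.7234179  404.40388283]
0.1 [297.96260021 393.54166235]
0.105 [298.20329184 382.61089717]
0.11 [298.44550714 371.61093643]
0.115 [298.68926061 360.54112099]
(240, 380) [81 84 84] [-85.4 -79.9 107.4]
(260, 400) [83 86 87] [-86.3 -96.3 108.6]
(280, 420) [72 69 66] [ -84.8 -108.1  106.5]
(310, 405) [68 66 63] [ -72.9 -109.6  109.8]
(350, 385) [66 65 60] [ -55.6 -109.5  112.7]
(300, 370) [40 30 21] [-70.7 -98.6 118. ]
(290, 360) [39 29 19] [nan nan nan]
(345, 335) [48 42 34] [-102.7 -175.8  188.1]
(345, 320) [40 33 26] [-102.9 -175.8  193.8]
(400, 310) [37 32 21] [ -83.9 -178.6  193. ]
(480, 290) [39 32 24] [ -50.6 -176.4  189. ]
(430, 330) [123 100  68] [ 27.7 -44.6  72.9]
(360, 352) [109 107  97] [-40.5 -93.  113.6]
(440, 325) [119  96  64] [ 32.2 -45.4  74.5]
(150, 152) [193 163 105] [-61.5  36.9 144.6]
(190, 190) [46 38 31] [-103.3  -74.9  191.6]
(240, 230) [39 33 26] [-103.3 -110.2  193.3]
(480, 318) [187 159 109] [ 56.1 -41.5  69.6]
```

The paddle is at z of about 0.108 with its slope just past level, which is roughly 0.5 rad. The true fingertip sits about 15 mm above the reported TCP. The body's underside is at about 185 mm against a rim of 145 mm, so clearance is fine. I'll keep pressing down.

```bash
python3 -m creep '{"translation":[[0,0,0.025],[0,0,0.025],[0,0,0.025],[0,0,0]],"turn":[[0,0,0],[0,0,0],[0,0,0],[0,0,0]],"grip":[0,0,0,0]}' 
python3 -m creep '{"translation":[[0,0,0.0125],[0,0,0.0125],[0,0,0]],"turn":[[0,0,0],[0,0,0],[0,0,0]],"grip":[0,0,0]}' 
python3 -m creep '{"translation":[[0,0,0.0125],[0,0,0.0125],[0,0,0]],"turn":[[0,0,0],[0,0,0],[0,0,0]],"grip":[0,0,0]}'
```

```text
time_s: 9.8
tool_pos: [0.5113, -0.0105, 0.0853]
tool_rot: [180.0, 0.0, -12.3]
force: [1.0, -0.9, 2.7]
grip_width: 0.0006
grasp_force: 1.6
time_s: 10.18
tool_pos: [0.5116, -0.0105, 0.0836]
tool_rot: [180.0, -0.0, -12.3]
force: [0.9, -0.9, 3.2]
grip_width: 0.0006
grasp_force: 1.6
time_s: 10.55
tool_pos: [0.5114, -0.0106, 0.0815]
tool_rot: [180.0, 0.0, -12.3]
force: [1.4, -0.6, 3.8]
grip_width: -0.0
grasp_force: 1.6
```

```bash
python3 -m creep '{"translation":[[0,0,0.0125],[0,0,0.0125],[0,0,0]],"turn":[[0,0,0],[0,0,0],[0,0,0]],"grip":[0,0,0]}' 
python3 -m creep '{"translation":[[0,0,0.0125],[0,0,0]],"turn":[[0,0,0],[0,0,0]],"grip":[0,0]}' 
python3 -m creep '{"translation":[[0,0,0.0125],[0,0,0]],"turn":[[0,0,0],[0,0,0]],"grip":[0,0]}'
python3 - <<'E'
from h import *
f,W,K,R,t=cam("side")
a=np.deg2rad(-12.3);ex=np.array([np.cos(a),np.sin(a),0]);ey=np.array([-ex[1],ex[0],0]);O=np.array([.5947,.0628,0])
H=np.stack([(W-O)@ex,(W-O)@ey,W[...,2]],-1)*1000
m=(H[...,2]>75)&(H[...,2]<125)&(H[...,1]<-66)&(H[...,1]>-108)&(H[...,0]<-45)&(H[...,0]>-95)&(f.astype(int).min(-1)>55)
p=H[m];print(len(p),p.mean(0),np.polyfit(p[:,0]+70,p[:,2],1))
b=H[(H[...,0]>-115)&(H[...,0]<-20)&(H[...,1]<-150)&(H[...,2]>130)];print("body zmin",np.percentile(b[:,2],[0,2]) if len(b) else None)
E
```

```text
time_s: 10.92
tool_pos: [0.5114, -0.0106, 0.0795]
tool_rot: [180.0, 0.0, -12.3]
force: [0.5, 0.2, 3.7]
grip_width: 0.0001
grasp_force: 1.7
time_s: 11.18
tool_pos: [0.5115, -0.0106, 0.0785]
tool_rot: [180.0, 0.0, -12.3]
force: [1.3, -0.9, 3.5]
grip_width: 0.0002
grasp_force: 1.7
time_s: 11.42
tool_pos: [0.5115, -0.0106, 0.0775]
tool_rot: [180.0, 0.0, -12.3]
force: [1.1, -0.8, 3.5]
grip_width: 0.0009
grasp_force: 1.7
191 [-70.1274424  -94.86405603  94.61486451] [ 0.35567212 94.66019222]
body zmin [168.9651559  171.02001041]
```

The paddle's middle is at 94.7 mm with a slope of about 0.34 rad, so it is essentially at the stop. I'll confirm by a rise in force.

```bash
python3 -m creep '{"translation":[[0,0,0.0125],[0,0,0]],"turn":[[0,0,0],[0,0,0]],"grip":[0,0]}' 
python3 -m creep '{"translation":[[0,0,0.0125],[0,0,0]],"turn":[[0,0,0],[0,0,0]],"grip":[0,0]}'
```

```text
time_s: 11.72
tool_pos: [0.5116, -0.0106, 0.0766]
tool_rot: [180.0, 0.0, -12.3]
force: [1.5, 0.0, 4.6]
grip_width: 0.0006
grasp_force: 1.7
time_s: 11.98
tool_pos: [0.5117, -0.0106, 0.0757]
tool_rot: [180.0, -0.0, -12.3]
force: [0.7, -0.9, 4.4]
grip_width: 0.0005
grasp_force: 2.1
```

```bash
python3 -m creep '{"translation":[[0,0,0.0125],[0,0,0]],"turn":[[0,0,0],[0,0,0]],"grip":[0,0]}' 
python3 -m creep '{"translation":[[0,0,0.0125],[0,0,0]],"turn":[[0,0,0],[0,0,0]],"grip":[0,0]}'
```

```text
time_s: 12.22
tool_pos: [0.5119, -0.0106, 0.0754]
tool_rot: [180.0, -0.0, -12.3]
force: [-1.3, -0.5, 8.7]
grip_width: 0.0001
grasp_force: 4.2
time_s: 12.48
tool_pos: [0.512, -0.0107, 0.0751]
tool_rot: [180.0, -0.0, -12.3]
force: [-2.5, -0.4, 13.0]
grip_width: 0.0007
grasp_force: 6.5
```

The force has risen to 13 N, so the lever is on the hard stop. I'll hold for half a second and check the whistle.

```bash
python3 -m creep '{"translation":[[0,0,0],[0,0,0],[0,0,0],[0,0,0]],"turn":[[0,0,0],[0,0,0],[0,0,0],[0,0,0]],"grip":[0,0,0,0]}'
python3 - <<'E'
from h import *
f1=cam("top")[0]; f2=cam("side")[0]
save("c5",np.hstack([cv2.resize(f1[110:260,180:380],(400,300)),cv2.resize(f2[140:290,180:380],(400,300))]))
E
```

```text
time_s: 12.98
tool_pos: [0.512, -0.0107, 0.0751]
tool_rot: [180.0, -0.0, -12.3]
force: [-2.5, -0.1, 13.1]
grip_width: 0.0002
grasp_force: 6.5
```

View pics/c5.png

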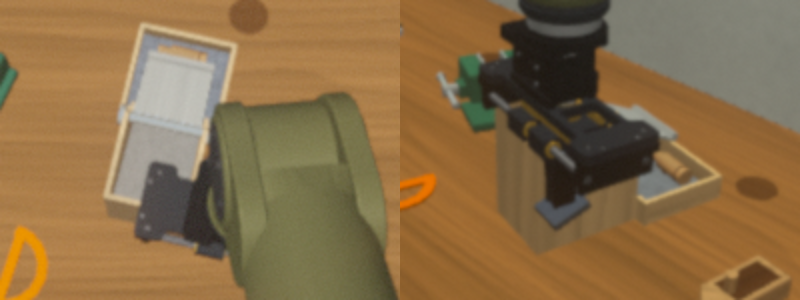

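The whistle rests against the far wall of the tray (top crop ~(183,52)), clear of the lid, which is fully up. I'll ease up at 16 mm/s.

```bash
python3 -m creep '{"translation":[[0,0,-0.025],[0,0,-0.025],[0,0,-0.025],[0,0,-0.025],[0,0,-0.025]],"turn":[[0,0,0],[0,0,0],[0,0,0],[0,0,0],[0,0,0]],"grip":[0,0,0,0,0]}' 
python3 -m creep '{"translation":[[0,0,-0.025],[0,0,-0.025],[0,0,-0.025],[0,0,-0.025],[0,0,-0.025]],"turn":[[0,0,0],[0,0,0],[0,0,0],[0,0,0],[0,0,0]],"grip":[0,0,0,0,0]}' 
python3 -m creep '{"translation":[[0,0,-0.025],[0,0,-0.025],[0,0,-0.025],[0,0,-0.025],[0,0,-0.025]],"turn":[[0,0,0],[0,0,0],[0,0,0],[0,0,0],[0,0,0]],"grip":[0,0,0,0,0]}' 
python3 -m creep '{"translation":[[0,0,-0.025],[0,0,-0.025],[0,0,-0.025],[0,0,-0.025],[0,0,-0.025]],"turn":[[0,0,0],[0,0,0],[0,0,0],[0,0,0],[0,0,0]],"grip":[0,0,0,0,0]}' 
python3 -m creep '{"translation":[[0,0,-0.025],[0,0,-0.025],[0,0,-0.025],[0,0,-0.025],[0,0,-0.025]],"turn":[[0,0,0],[0,0,0],[0,0,0],[0,0,0],[0,0,0]],"grip":[0,0,0,0,0]}'
```

```text
time_s: 13.7
tool_pos: [0.5101, -0.0103, 0.083]
tool_rot: [180.0, 0.2, -12.3]
force: [-3.5, 1.4, 2.9]
grip_width: 0.0008
grasp_force: 1.6
time_s: 14.32
tool_pos: [0.5117, -0.0106, 0.0938]
tool_rot: [180.0, -0.0, -12.3]
force: [-3.1, 0.1, 2.3]
grip_width: 0.0009
grasp_force: 1.6
time_s: 14.95
tool_pos: [0.5116, -0.0106, 0.1038]
tool_rot: [180.0, -0.0, -12.3]
force: [-2.2, 0.8, 2.8]
grip_width: 0.0001
grasp_force: 1.6
time_s: 15.58
tool_pos: [0.5122, -0.0107, 0.114]
tool_rot: [-180.0, -0.1, -12.3]
force: [0.0, -0.7, 2.0]
grip_width: 0.0003
grasp_force: 1.1
time_s: 16.2
tool_pos: [0.5117, -0.0105, 0.1238]
tool_rot: [180.0, -0.0, -12.3]
force: [1.0, -1.0, 2.8]
grip_width: 0.0006
grasp_force: 0.9
```

```bash
python3 -m creep '{"translation":[[0,0,-0.025],[0,0,-0.025],[0,0,-0.025],[0,0,-0.025],[0,0,-0.025]],"turn":[[0,0,0],[0,0,0],[0,0,0],[0,0,0],[0,0,0]],"grip":[0,0,0,0,0]}' 
python3 -m creep '{"translation":[[0,0,-0.02],[0,0,-0.02],[0,0,-0.02],[0,0,-0.02],[0,0,-0.02]],"turn":[[0,0,0],[0,0,0],[0,0,0],[0,0,0],[0,0,0]],"grip":[0,0,0,0,0]}' 
python3 -m creep '{"translation":[[0,0,-0.015],[0,0,-0.015],[0,0,-0.015],[0,0,-0.015],[0,0,-0.015]],"turn":[[0,0,0],[0,0,0],[0,0,0],[0,0,0],[0,0,0]],"grip":[0,0,0,0,0]}' 
python3 -m creep '{"translation":[[0,0,-0.015],[0,0,-0.015],[0,0,-0.015],[0,0,-0.015],[0,0,-0.015]],"turn":[[0,0,0],[0,0,0],[0,0,0],[0,0,0],[0,0,0]],"grip":[0,0,0,0,0]}' 
python3 -m creep '{"translation":[[0,0,-0.02],[0,0,-0.02],[0,0,-0.02],[0,0,-0.02],[0,0,-0.02]],"turn":[[0,0,0],[0,0,0],[0,0,0],[0,0,0],[0,0,0]],"grip":[0,0,0,0,0]}' 
python3 -m creep '{"translation":[[0,0,-0.05],[0,0,-0.1],[0,0,-0.2],[0,0,-0.2],[0,0,-0.2]],"turn":[[0,0,0],[0,0,0],[0,0,0],[0,0,0],[0,0,0]],"grip":[0,0,0,0,0]}'
```

```text
time_s: 16.82
tool_pos: [0.5116, -0.0106, 0.1337]
tool_rot: [180.0, 0.0, -12.3]
force: [1.3, -0.1, 2.2]
grip_width: 0.0002
grasp_force: 0.8
time_s: 17.45
tool_pos: [0.5116, -0.0106, 0.1417]
tool_rot: [180.0, 0.0, -12.3]
force: [1.9, 1.3, 1.1]
grip_width: 0.0007
grasp_force: 0.7
time_s: 18.08
tool_pos: [0.511, -0.0105, 0.1474]
tool_rot: [180.0, 0.1, -12.3]
force: [0.1, -0.1, -0.2]
grip_width: 0.0001
grasp_force: 0.0
time_s: 18.7
tool_pos: [0.5116, -0.0105, 0.1537]
tool_rot: [180.0, 0.0, -12.3]
force: [-0.2, -0.7, -0.4]
grip_width: 0.0008
grasp_force: 0.0
time_s: 19.32
tool_pos: [0.5116, -0.0106, 0.1618]
tool_rot: [180.0, -0.0, -12.3]
force: [0.1, 0.7, 0.6]
grip_width: 0.0003
grasp_force: 0.0
time_s: 19.95
tool_pos: [0.5119, -0.0106, 0.2233]
tool_rot: [180.0, -0.1, -12.3]
force: [0.0, -0.1, -0.2]
grip_width: 0.0005
grasp_force: 0.0
```

Contact ended gently at about 0.145. I'll move the hand away to the -y side and look.

```bash
python3 -m creep '{"translation":[[-0.08,0.5,0],[-0.08,0.5,0],[-0.08,0.5,0],[-0.08,0.5,0],[0,0,0]],"turn":[[0,0,0],[0,0,0],[0,0,0],[0,0,0],[0,0,0]],"grip":[0,0,0,0,0]}' 
python3 -m creep '{"translation":[[-0.08,0.5,0],[-0.08,0.5,0],[-0.08,0.5,0],[0,0,0],[0,0,0]],"turn":[[0,0,0],[0,0,0],[0,0,0],[0,0,0],[0,0,0]],"grip":[0,0,0,0,0]}'
python3 - <<'E'
from h import *
f1,W,*_=cam("top"); f2=cam("side")[0]
save("c6",np.hstack([cv2.resize(f1[110:260,180:380],(400,300)),cv2.resize(f2[140:290,180:380],(400,300))]))
d=np.load("top0.npz");W0=d["W"]
m=(f1.astype(int).max(-1)<100)&(W[...,2]>0.14);m[:,:280]=0;m[:,315:]=0;m[:205]=0;m[240:]=0
print("paddle",W[m].mean(0))
df=np.abs(cv2.GaussianBlur(f1,(5,5),0).astype(int)-cv2.GaussianBlur(d["f"],(5,5),0)).max(-1)
for n,(u,v,r) in dict(vise=(165,155,35),boat=(350,187,22),prot=(190,245,22),disc=(326,258,14)).items(): print(n,df[v-r:v+r,u-r:u+r].max())
E
```

```text
time_s: 20.58
tool_pos: [0.4512, -0.1651, 0.2225]
tool_rot: [179.9, -0.0, -12.7]
force: [0.3, 0.8, -0.3]
grip_width: 0.0002
grasp_force: 0.0
time_s: 21.2
tool_pos: [0.4091, -0.2732, 0.2221]
tool_rot: [-180.0, -0.0, -12.2]
force: [-0.1, 1.3, -0.6]
grip_width: 0.0003
grasp_force: 0.0
paddle [ 0.51286329 -0.00977682  0.1633863 ]
vise 4
boat 4
prot 4
disc 3
```

View pics/c6.png

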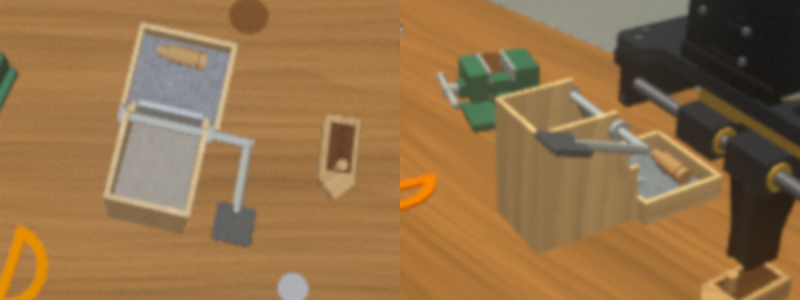

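The whistle is in the tray at about (183,55), the lid is shut, and the paddle is back up at 163 mm. The bystanders haven't moved, and the hand is clear in the air at z of about 0.22.

```bash
python3 -c "
from cell import env
print(env.sign_off())"
```

```text
the job is handed in; nothing more can be done
None
```

I pressed the lever to its hard stop until the whistle had rolled into the tray, then eased it back up over about 5 s so the lid shut gently, took the hand clear, and handed the job in at about 21 s; the vise and the other lost things did not move.

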